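# Set the reel brake of a labelling machine to its pin

### The arm

A 6-joint arm with a two-finger parallel gripper is mounted at the origin on the work surface. World frame = base frame: x ahead of the robot, y to its left, z up, the work surface at z = 0. Lengths are in m, angles in degrees, forces in N, time in s.
With the tool pointing down it reaches from about 0.4 to 0.825 m from the base axis. Payload 7 kg.
Tool frame: the origin (TCP) lies at the very end of the fingers, on their centre line; the grasp point (between the pads) lies 19 mm behind it; x points along the fingers, y is the direction in which the jaws open and shut, and the axes are right-handed (so a half turn about x gives the same grasp; the last joint's range is limited). The gripper opens to 88 mm and grips with 3 to 60 N. Pads are 19 mm wide; open, the fingers measure 130 mm over their backs; the gripper's body (78 mm by 193 mm) begins 47 mm behind the grasp point.
Start: joints at [85.205, 20.546, 0.682, 0, -70.136, -16.507], TCP at [0.245, 0.629, 0.227] pointing down, gripper open.
Joint ranges: [-176.03, 176.03], [-82.01, 121.73], [-58.28, 71.71], [-173.87, 95.51], [-174.79, -0.11], [-173.66, 173.66]. Speed limits (degrees/s): [136.94, 136.94, 172.46, 180, 180, 180].

### API

Orientations are given as [roll, pitch, yaw] about the fixed x, y, z axes, in that order (R = Rz(yaw) Ry(pitch) Rx(roll)).
In Python, from plant import monitor, eyes, ticket gives the robot as it stands. The module is installed in compiled form; this text tells all that it offers.
- The arm moves only by the shell command python3 -m crank 'ROWS'. ROWS is JSON, a list of rows, each an object with "linear": the shift along the world's x, y, z in units of 60 mm (1.0 is 60 mm), a list of three; "rot": the turn, a rotation vector about the world's x, y, z in units of 5 degrees (1.0 is 5 degrees), a list of three; "hand": the opening, from 0 (shut) to 1 (fully open). In form: [{"linear": [tx, ty, tz], "rot": [ax, ay, az], "hand": hand}, ...]. A call has 1 to 20 rows; each row shifts and turns the pose as measured when the row begins; what a row does not reach is not made up. A row lasts 1/8 s, in which the tool goes at most 62.5 mm and 10.7 degrees, less where a joint would pass 70% of its speed; a pose out of reach is approached as far as the arm can. A call is refused whole if a number of a shift passes 1 or a number of a turn 1, either way. A call with a gripper value outside its range is refused whole. The fingers move at their own pace and stop on an object; the grip force is fixed at half the most. Time passes only in rows, so rows that do not move let the fingers close. It gives the time, the measured TCP pose, the force and the opening at its end, in the units of the state.
- monitor.get_obs(): the state, without advancing time (a new reading comes with each control period).
- eyes.snapshot(name): name is "scene" or "top"; returns a dict with "image" (420x560x3 uint8, red, green, blue), "depth" (420x560 float32, m along the optical axis (not along the pixel's ray), 0 where there is no reading), "K" (3x3 intrinsics, pixels), "camera_from_world" (4x4, takes a point from world to camera coordinates). Camera axes: x right, y up, looking along -z (the intrinsics and any distortion apply to the point x, -y, -z); pixel columns grow to the right and rows downward; lengths in m; the calibration is good to about 2 mm. A picture is of the moment at which its call begins.
- ticket.close_job(): hands the job in, once; it reports no verdict.
The state is a dict: "clock": time; "joint_pos": joint angles; "qvel": joint speeds; "tau": joint torques, N m; "tool_pos": TCP position; "orientation": TCP orientation; "force": force on the tool from outside, world axes, zero at the start; "moment": the same for the moment, N m; "opening": finger opening in m.
Only numpy, scipy, OpenCV 4.12 (cv2) and the standard library are available. Lean on these libraries where they do the work, as an engineer would, in place of code of your own. Each camera call takes 0.05 s, during which the arm holds its last target.

### The job

Wind the ratchet knob of the reel-brake tensioner clockwise, tooth by tooth, until the white pointer stands at the tall setting pin and the pawl holds it in that tooth, not the one before or after. Whenever you are about to let go of the knob, first ease it back by feel until the pawl has taken the load: never let the wheel snap back, and do not force it back hard against the pawl. Leave the pawl to its spring and the things lying around where they are.

Things in the scene. Friction and masses are not known exactly. Their poses are not given: they have to be found in the camera images.
- tensioner: Reel-brake tensioner, bolted down: square aluminium base plate 180 x 180 mm, 14 mm thick, under a level dark steel ratchet wheel (50 mm radius, 12 saw teeth, top 32 mm above the work surface) with a bar knob. Origin: centre of its underside, on the wheel's upright axis; z up. Past each catch the wheel can be turned on, but not back; let go while off a catch it snaps back onto it.
- knob_grip (a point): Point on the wheel's axis in the middle of the knob's black bar grip, 65 mm above the surface. The bar is 56 mm long, 16 mm wide, 38 mm high (46 to 84 mm above the surface); under it a black disc of 28 mm radius, top at 49 mm. x axis: along the bar, towards the pointer; z up. Turns with the wheel.
- pointer_tip (a point): Tip of the white pointer strip on the wheel, 60 mm from the axis, 35 mm above the surface, in the direction of the bar's x axis. At the start the wheel rests against its zero stop.
- pin_top (a point): Top of the tall dark steel setting pin (8 mm thick, head 12 mm, 27 mm high, top 41 mm above the surface) on the base plate, 68 mm from the wheel's axis. It stands at one of four places, 45, 75, 105 or 135 degrees clockwise of the pointer's starting direction; the other three places hold flat plugs 3 mm high.
- ratchet (a joint): Turn of wheel and knob, rad: 0 at the zero stop (start), growing clockwise from above. A spring always turns it back: 0.08 N m at 0, plus 0.04 per rad. The pawl catches every 0.524 rad, nominally at 0.262, 0.785, 1.309, 1.833, 2.356, 2.880 (the last but one and the three before are the pin's places), but its hand-set bracket shifts all catches by up to 0.17 either way, unmeasured.
- pawl: Bright steel sprung pawl, an arm 45 mm long, 7 mm wide, level with the wheel, top 33 mm above the surface. Origin: its pivot, 27 mm up, about 65 mm from the wheel's axis. Works by itself, not to be touched. The eased-back wheel rests on it with 2 to 4 N at 45 mm radius; over 8 N (0.36 N m on the wheel, spring included) is too hard. Its bracket gives about 0.03 rad per N m.
- pawl_nose (a point): Nose of the pawl, 27 mm above the surface, a 3 mm round. It rides out about 7 mm on a tooth's ramp and drops to 44.5 mm from the wheel's axis when it falls into a tooth.
- bottle: White sample bottle, 52 mm across, 110 mm high, loose; origin under its centre.
- core: Cardboard label core standing on end, 84 mm across, 70 mm high, loose; origin under its centre.
- spanner: Steel spanner 180 mm long lying flat, loose; origin under its middle.

How it is judged (in metres and radians):
On the way, in this order (a step that is already met when the one before it is completed fails the run):
1. the wheel is wound off its zero stop, over the first tooth (value of joint ratchet above 0.4 rad).
2. the pointer stands at the setting pin with the pawl dropped into the tooth (horizontal distance between pointer_tip and pin_top below 0.017 m and horizontal distance between pawl_nose and knob_grip below 0.0465 m), for 0.2 s.
At the end, for the whole second after the job is handed in: The pointer's tip stands at the tall setting pin (within 17 mm centre to centre in plan, 8 mm being dead in line and a tooth either way 34 mm), the pawl's nose lies in its tooth (within 46.5 mm of the wheel's axis) and the wheel is at rest (under 0.05 rad/s), held by the pawl (all of step 2 and velocity of joint ratchet between -0.05 and 0.05 rad/s); the robot touches nothing.
It fails at once if the wheel snaps back (turns backwards faster than 1 rad/s) (velocity of joint ratchet below -1 rad/s).
It fails at once if the wheel is forced back against the pawl (over 8 N on the pawl while its nose lies in a tooth) (contact force between pawl and anything else above 8 N and horizontal distance between pawl_nose and knob_grip below 0.0465 m).
It fails at once if the fingers push the pawl (contact force between the fingers and pawl above 1 N).
It fails at once if the bottle, the core or the spanner is pushed away (more than 20 mm) (distance of any of bottle, core, spanner from where it was at the start of the episode above 0.02 m).
It also fails if it takes over 72 s, if anything falls off the work surface, if the arm or the gripper's body presses on something with over 40 N, if the wrist force passes 120 N, or if a joint passes its speed limit or range.

## Working session

There is one attempt and no reset: what is moved stays moved. The work goes in short steps, Python scripts to look and compute and a shell command to move; the robot and the scene stay as the last step left them, time stands still between calls to the robot, and variables do not carry over. Pictures are saved under pics/ and viewed, and the job is handed in when it is done.

```bash
mkdir -p pics; ls
python3 - <<'E'
from plant import monitor, eyes
import cv2
print(monitor.get_obs())
for n in("scene","top"):
    s=eyes.snapshot(n); cv2.imwrite(f"pics/{n}0.png",s["image"][:,:,::-1]); print(s["K"],s["camera_from_world"])
E
```

```text
pics
{'clock': 0.0, 'joint_pos': array([ 8.52039937e+01,  2.05927981e+01,  6.33205187e-01, -2.04989543e-02,
       -7.01358054e+01, -1.65089597e+01]), 'qvel': array([ 0.02491684,  0.02609281,  0.02963545, -0.02882701,  0.13069794,
       -0.08447245]), 'tau': array([-2.05123561e-04, -5.82707798e+01,  2.93053526e+01,  6.99675679e+00,
        6.88621847e-03, -1.91535955e-04]), 'tool_pos': array([0.24507101, 0.62840776, 0.2256018 ]), 'orientation': array([  95.09064423,   89.90267416, -106.22130321]), 'force': array([-0.24247349,  0.23877485,  0.29437673]), 'moment': array([-0.02492886,  0.01559107, -0.05518418]), 'opening': 0.08755076184666481}
[[458.04218746   0.         274.70370726]
 [  0.         458.04218746 213.42383359]
 [  0.           0.           1.        ]] [[ 0.59109477  0.80657615 -0.00647131 -0.40573644]
 [-0.56811318  0.422007    0.7065108   0.31123558]
 [ 0.5725857  -0.4139384   0.70767267 -1.3795033 ]
 [ 0.          0.          0.          1.        ]]
[[386.7359184    0.         276.89951159]
 [  0.         386.7359184  209.09124609]
 [  0.           0.           1.        ]] [[-0.01152977 -0.99992414  0.00433412  0.02707683]
 [ 0.9979222  -0.01123169  0.06344396 -0.61727115]
 [-0.06339046  0.00505661  0.99797599 -0.84160622]
 [ 0.          0.          0.          1.        ]]
```

View pics/scene0.png

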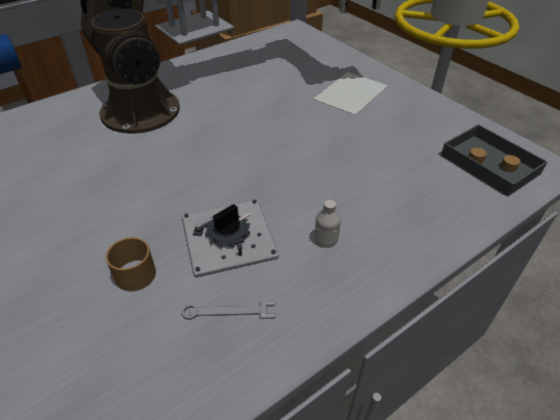

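View pics/top0.png

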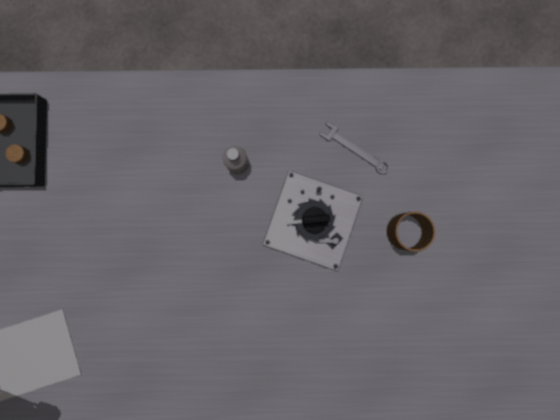

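```bash
cat > h.py <<'E'
import numpy as np, cv2
from plant import monitor, eyes
def ray(s,u,v,z):
    K=s["K"];M=s["camera_from_world"];R=M[:3,:3];t=M[:3,3]
    d=np.array([(u-K[0,2])/K[0,0],-(v-K[1,2])/K[1,1],-1.0])
    o=-R.T@t; d=R.T@d
    return o+d*(z-o[2])/d[2]
def proj(s,p):
    K=s["K"];M=s["camera_from_world"];c=M[:3,:3]@np.array(p)+M[:3,3]
    return K[0,0]*c[0]/-c[2]+K[0,2], K[1,1]*-c[1]/-c[2]+K[1,2]
def crop(s,u0,v0,w,h,k,name):
    im=s["image"][v0:v0+h,u0:u0+w,::-1]
    im=cv2.resize(im,None,fx=k,fy=k,interpolation=cv2.INTER_CUBIC)
    cv2.imwrite(name,np.clip(im*1.6,0,255).astype(np.uint8))
E
python3 - <<'E'
from h import *
s=eyes.snapshot("top"); crop(s,255,165,115,110,6,"pics/t1.png")
a=eyes.snapshot("scene"); crop(a,175,195,110,80,7,"pics/s1.png")
np.savez("t.npz",**s);np.savez("s.npz",**a)
E
```

```text
(no output)
```

View pics/t1.png

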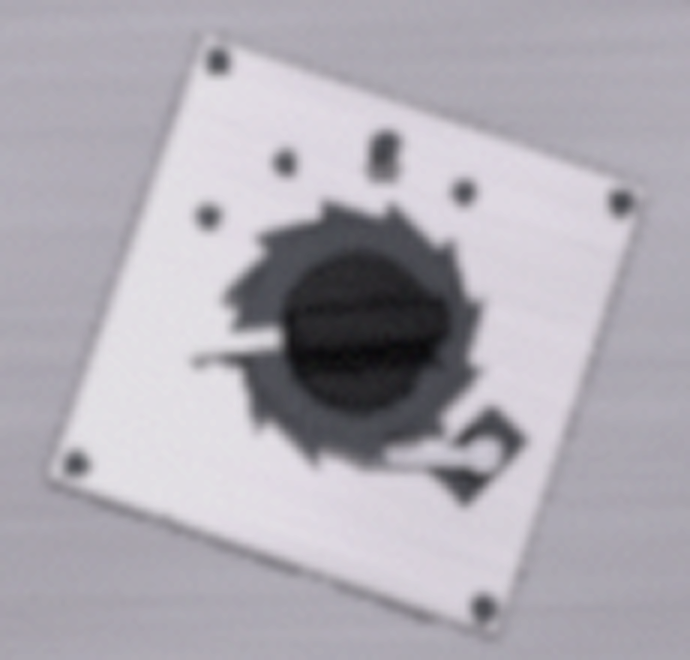

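View pics/s1.png

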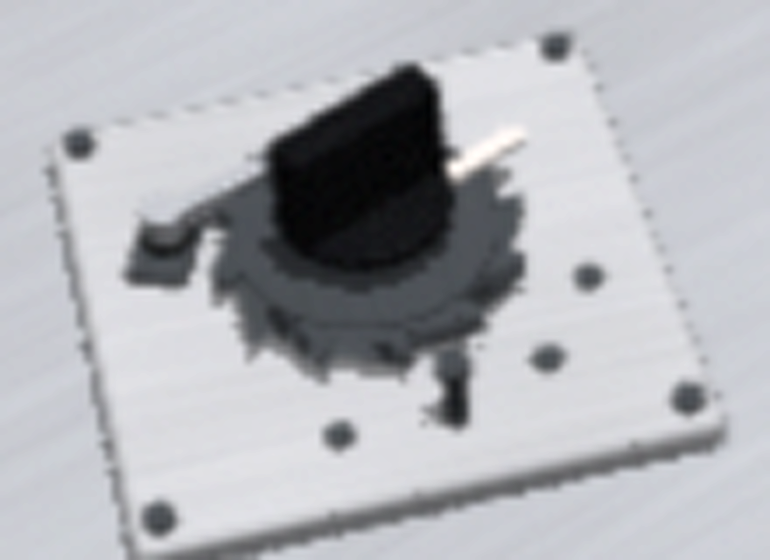

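The crops show the knob bar nearly level in the top view, with the pointer going left to about (198,359) in the crop. The tall pin is at (384,140), third of the four places clockwise, which is 105°. The pawl is at lower right. Next I'll get world positions.

Run:
```python
from h import *
s=dict(np.load("t.npz"));a=dict(np.load("s.npz"))
T=lambda x,y,z:ray(s,255+(x-2.5)/6,165+(y-2.5)/6,z)
S=lambda x,y,z:ray(a,175+(x-3)/7,195+(y-3)/7,z)
c1=np.array([T(217,62,.015),T(621,203,.015),T(484,608,.015),T(76,464,.015)])
c2=np.array([S(78,144,.015),S(555,46,.015),S(687,398,.015),S(159,519,.015)])
o1=c1.mean(0);o2=c2.mean(0);print(o1,o2)
print([np.linalg.norm(c1[i]-c1[i-1]) for i in range(4)],[np.linalg.norm(c2[i]-c2[i-1]) for i in range(4)])
def pol(n,p,o):
    d=(p-o)[:2];print(n,p.round(4),np.hypot(*d).round(4),np.degrees(np.arctan2(d[1],d[0])).round(1))
for n,x,y,z in[("ptip",198,359,.035),("pl45",207,216,.017),("pl75",285,162,.017),("pin",384,143,.041),("pl135",463,192,.017),("pawlpiv",488,455,.033),("nose",392,455,.033),("disc",358,332,.049),("barL",290,330,.084),("barR",443,315,.084)]: pol(n,T(x,y,z),o1)
for n,x,y,z in[("ptip",518,132,.035),("pl45",588,276,.017),("pl75",547,358,.017),("pin",453,352,.041),("pl135",340,435,.017),("barA",279,150,.084),("barB",415,78,.084)]: pol("S"+n,S(x,y,z),o2)
for n,p,z in[("bottle",(235,166),0),("bottletop",(233,155),.11),("core",(411,231),.07),("sp1",(330,132),.005),("sp2",(382,168),.005)]: print(n,ray(s,*p,z))
```

```text
[ 0.59230531 -0.06004376  0.015     ] [ 0.59503154 -0.06095309  0.015     ]
[np.float64(0.1592955694271862), np.float64(0.16007741273063855), np.float64(0.1593575744731158), np.float64(0.16003934225692945)] [np.float64(0.16025660640977493), np.float64(0.16008332038398224), np.float64(0.16031521487827013), np.float64(0.15998162102186517)]
ptip [ 0.5828 -0.0028  0.035 ] 0.058 99.4
pl45 [ 0.6365 -0.0074  0.017 ] 0.0687 50.0
pl75 [ 0.6564 -0.0368  0.017 ] 0.0681 19.9
pin [ 0.6603 -0.0712  0.041 ] 0.0689 -9.3
pl135 [ 0.6444 -0.1031  0.017 ] 0.0676 -39.6
pawlpiv [ 0.5467 -0.1079  0.033 ] 0.0661 -133.6
nose [ 0.5472 -0.0729  0.033 ] 0.047 -164.1
disc [ 0.5915 -0.0597  0.049 ] 0.0009 160.2
barL [ 0.5912 -0.0329  0.084 ] 0.0272 92.3
barR [ 0.5958 -0.0855  0.084 ] 0.0257 -82.2
Sptip [ 0.5904 -0.0013  0.035 ] 0.0599 94.4
Spl45 [ 0.6405 -0.0098  0.017 ] 0.0685 48.4
Spl75 [ 0.6608 -0.039   0.017 ] 0.0693 18.5
Spin [ 0.6601 -0.0708  0.041 ] 0.0659 -8.6
Spl135 [ 0.6491 -0.1054  0.017 ] 0.07 -39.4
SbarA [ 0.5968 -0.0873  0.084 ] 0.0264 -86.3
SbarB [ 0.5949 -0.0388  0.084 ] 0.0222 90.2
bottle [0.71884154 0.11485221 0.        ]
bottletop [0.7216792  0.10744422 0.11      ]
core [ 0.56526424 -0.25964015  0.07      ]
sp1 [ 0.79434904 -0.10392502  0.005     ]
sp2 [ 0.70973723 -0.22099314  0.005     ]
```

```bash
cat >> h.py <<'E'
from scipy.spatial.transform import Rotation as Ro
def st():
    o=monitor.get_obs();R=Ro.from_euler("xyz",o["orientation"],degrees=True).as_matrix()
    az=np.degrees(np.arctan2(R[1,1],R[0,1]))
    print("t",round(o["clock"],3),"tcp",o["tool_pos"].round(4),"down",R[:,0].round(3),"y-az",az.round(2),"q",o["joint_pos"].round(1),"F",o["force"].round(2),"M",o["moment"].round(3),"op",round(o["opening"],4))
    return o
E
python3 - <<'E'
from h import *
st()
E
```

```text
t 0.2 tcp [0.2452 0.6286 0.226 ] down [-0.    -0.001 -1.   ] y-az -111.3 q [ 85.2  20.6   0.7  -0.  -70.1 -16.5] F [-0.33 -0.06  0.91] M [ 0.01  -0.048 -0.038] op 0.0874
```

```bash
python3 -m crank '[{"linear":[0.45,-0.88,0],"rot":[0,0,-0.9],"hand":1},{"linear":[0.45,-0.88,0],"rot":[0,0,-0.9],"hand":1},{"linear":[0.45,-0.88,0],"rot":[0,0,-0.9],"hand":1},{"linear":[0.45,-0.88,0],"rot":[0,0,-0.9],"hand":1},{"linear":[0.45,-0.88,0],"rot":[0,0,-0.9],"hand":1},{"linear":[0.45,-0.88,0],"rot":[0,0,-0.9],"hand":1},{"linear":[0.45,-0.88,0],"rot":[0,0,-0.9],"hand":1},{"linear":[0.45,-0.88,0],"rot":[0,0,-0.9],"hand":1},{"linear":[0.45,-0.88,0],"rot":[0,0,-0.9],"hand":1},{"linear":[0.45,-0.88,0],"rot":[0,0,-0.9],"hand":1},{"linear":[0.2,-0.4,0],"rot":[0,0,-0.9],"hand":1},{"linear":[0,0,0],"rot":[0,0,0],"hand":1}]'; python3 -c "
from h import *
st()"
```

```text
clock: 1.7
tool_pos: [0.5314, 0.0579, 0.2241]
orientation: [125.7, 89.9, -126.6]
force: [-1.0, 0.7, -0.5]
opening: 0.0873
t 1.7 tcp [0.5314 0.0579 0.2241] down [-0.001 -0.001 -1.   ] y-az -162.32 q [ 27.3   7.4 -17.2   0.  -65.4  -9.6] F [-1.03  0.68 -0.47] M [ 0.041 -0.014 -0.006] op 0.0873
```

```bash
python3 -m crank '[{"linear":[0.5,-0.9,0],"rot":[0,0,-0.9],"hand":1},{"linear":[0.4,-0.8,-0.2],"rot":[0,0,-0.9],"hand":1},{"linear":[0.13,-0.26,-0.6],"rot":[0,0,-0.7],"hand":1},{"linear":[0,0,-0.5],"rot":[0,0,0],"hand":1},{"linear":[0,0,0],"rot":[0,0,0],"hand":1},{"linear":[0,0,0],"rot":[0,0,0],"hand":1}]'; python3 -c "
from h import *
st()
for n in('top','scene'):
    s=eyes.snapshot(n); cv2.imwrite('pics/a_%s.png'%n,s['image'][:,:,::-1])
"
```

```text
clock: 2.45
tool_pos: [0.5948, -0.0579, 0.146]
orientation: [-105.0, 89.9, -9.6]
force: [-0.4, -0.0, -0.1]
opening: 0.0874
t 2.45 tcp [ 0.5948 -0.0579  0.146 ] down [ 0.002 -0.    -1.   ] y-az -174.64 q [ 13.2  16.9 -15.8   0.1 -57.2  -7.9] F [-0.38 -0.01 -0.07] M [ 0.06  -0.08   0.006] op 0.0874
```

View pics/a_scene.png

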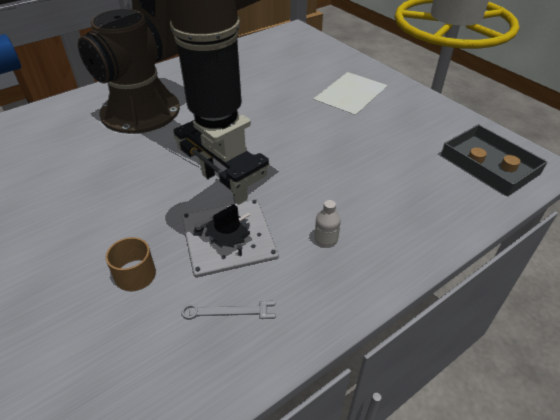

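View pics/a_top.png

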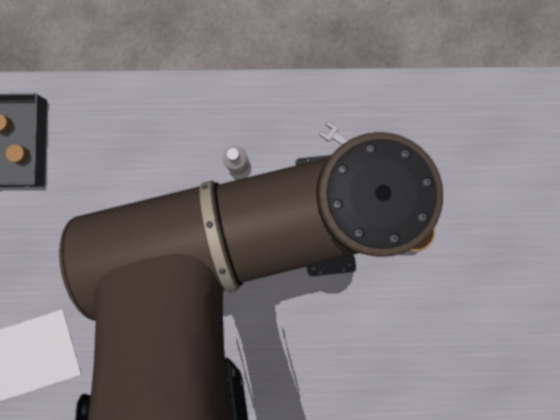

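The gripper is above the knob with its jaws across the bar, and the surroundings are clear. Next I descend.

```bash
python3 -m crank '[{"linear":[-0.01,-0.04,-0.6],"rot":[0,0,0],"hand":1},{"linear":[0,0,-0.6],"rot":[0,0,0],"hand":1},{"linear":[0,0,-0.3],"rot":[0,0,0],"hand":1},{"linear":[0,0,0],"rot":[0,0,0],"hand":1}]'; python3 -c "
from h import *
st()"
```

```text
clock: 3.05
tool_pos: [0.598, -0.0577, 0.0606]
orientation: [-88.1, 89.2, 7.5]
force: [0.5, 0.3, 1.0]
opening: 0.0873
t 3.05 tcp [ 0.598  -0.0577  0.0606] down [ 0.014  0.002 -1.   ] y-az -174.41 q [ 13.2  22.1 -21.2   0.1 -45.9  -7.6] F [0.46 0.33 0.95] M [ 0.051  0.048 -0.006] op 0.0873
```

```bash
python3 -m crank '[{"linear":[-0.07,-0.05,-0.08],"rot":[0,0.16,-0.06],"hand":1},{"linear":[0,0,0],"rot":[0,0,0],"hand":1},{"linear":[0,0,0],"rot":[0,0,0],"hand":1}]'; python3 -c "
from h import *
st()"
```

```text
clock: 3.42
tool_pos: [0.5958, -0.0602, 0.0591]
orientation: [-64.6, 89.7, 30.7]
force: [0.2, -0.4, 0.1]
opening: 0.0877
t 3.425 tcp [ 0.5958 -0.0602  0.0591] down [ 0.004  0.002 -1.   ] y-az -174.66 q [ 12.9  22.3 -21.   -0.1 -46.4  -7.4] F [ 0.21 -0.36  0.15] M [ 0.078 -0.046 -0.009] op 0.0877
```

```bash
python3 -m crank '[{"linear":[-0.04,0,-0.08],"rot":[0,0.04,-0.06],"hand":1},{"linear":[0,0,0],"rot":[0,0,0],"hand":1},{"linear":[0,0,0],"rot":[0,0,0],"hand":0.3}]'; python3 -c "
from h import *
st()"
python3 -m crank '[{"linear":[0,0,0],"rot":[0,0,0],"hand":0},{"linear":[0,0,0],"rot":[0,0,0],"hand":0},{"linear":[0,0,0],"rot":[0,0,0],"hand":0},{"linear":[0,0,0],"rot":[0,0,0],"hand":0},{"linear":[0,0,0],"rot":[0,0,0],"hand":0},{"linear":[0,0,0],"rot":[0,0,0],"hand":0}]'; python3 -c "
from h import *
st()"
```

```text
clock: 3.8
tool_pos: [0.5935, -0.0602, 0.0548]
orientation: [-36.6, 89.8, 58.4]
force: [0.1, 0.8, 0.3]
opening: 0.082
t 3.8 tcp [ 0.5935 -0.0602  0.0548] down [ 0.002  0.003 -1.   ] y-az -174.98 q [ 12.9  22.5 -21.3  -0.2 -46.   -7.7] F [0.07 0.76 0.28] M [ 0.069 -0.008  0.022] op 0.082
clock: 4.55
tool_pos: [0.5936, -0.0602, 0.0547]
orientation: [-35.5, 89.8, 59.5]
force: [0.3, 0.4, -0.3]
opening: 0.0229
t 4.55 tcp [ 0.5936 -0.0602  0.0547] down [ 0.002  0.003 -1.   ] y-az -174.98 q [ 12.9  22.5 -21.3  -0.2 -46.   -7.7] F [ 0.34  0.4  -0.35] M [ 0.082 -0.067  0.009] op 0.0229
```

```bash
python3 -m crank '[{"linear":[0,0,0],"rot":[0,0,0],"hand":0},{"linear":[0,0,0],"rot":[0,0,0],"hand":0},{"linear":[0,0,0],"rot":[0,0,0],"hand":0}]'; python3 -c "
from h import *
st()"
python3 -m crank '[{"linear":[0,0,0],"rot":[0,0,-0.5],"hand":0},{"linear":[0,0,0],"rot":[0,0,-0.5],"hand":0},{"linear":[0,0,0],"rot":[0,0,-0.5],"hand":0},{"linear":[0,0,0],"rot":[0,0,-0.5],"hand":0}]'; python3 -c "
from h import *
st()"
```

```text
clock: 4.92
tool_pos: [0.5939, -0.0602, 0.0547]
orientation: [-43.4, 89.8, 51.6]
force: [0.2, 0.2, -0.1]
opening: 0.0159
t 4.925 tcp [ 0.5939 -0.0602  0.0547] down [ 0.002  0.003 -1.   ] y-az -174.98 q [ 12.9  22.5 -21.3  -0.2 -46.   -7.7] F [ 0.23  0.19 -0.05] M [ 0.038 -0.063  0.002] op 0.0159
clock: 5.42
tool_pos: [0.594, -0.0602, 0.0548]
orientation: [-49.7, 89.8, 35.1]
force: [0.9, -0.8, -1.3]
opening: 0.0156
t 5.425 tcp [ 0.594  -0.0602  0.0548] down [ 0.002  0.002 -1.   ] y-az 174.85 q [ 12.9  22.5 -21.3  -0.1 -45.9 -18. ] F [ 0.9  -0.84 -1.27] M [ 0.122 -0.161  0.305] op 0.0156
```

```bash
python3 -m crank '[{"linear":[0,0,0],"rot":[0,0,-0.6],"hand":0},{"linear":[0,0,0],"rot":[0,0,-0.6],"hand":0},{"linear":[0,0,0],"rot":[0,0,-0.6],"hand":0},{"linear":[0,0,0],"rot":[0,0,-0.6],"hand":0},{"linear":[0,0,0],"rot":[0,0,-0.6],"hand":0},{"linear":[0,0,0],"rot":[0,0,-0.6],"hand":0},{"linear":[0,0,0],"rot":[0,0,-0.6],"hand":0},{"linear":[0,0,0],"rot":[0,0,-0.6],"hand":0}]'; python3 -c "
from h import *
st()
for n in('top','scene'):
    s=eyes.snapshot(n)
    crop(s,175,185,110,90,7,'pics/b_%s.png'%n)
st()"
```

```text
clock: 6.42
tool_pos: [0.5942, -0.0602, 0.0548]
orientation: [-61.2, 89.8, -1.0]
force: [0.1, -0.5, -0.7]
opening: 0.0156
t 6.425 tcp [ 0.5942 -0.0602  0.0548] down [ 0.003 -0.    -1.   ] y-az 150.21 q [ 13.   22.5 -21.4   0.1 -45.9 -42.8] F [ 0.12 -0.45 -0.7 ] M [ 0.109 -0.188  0.276] op 0.0156
t 6.525 tcp [ 0.5943 -0.0602  0.0548] down [ 0.003  0.    -1.   ] y-az 150.26 q [ 13.   22.5 -21.4   0.1 -45.9 -42.7] F [-0.07 -0.45 -0.21] M [ 0.128 -0.214  0.183] op 0.0159
```

View pics/b_scene.png

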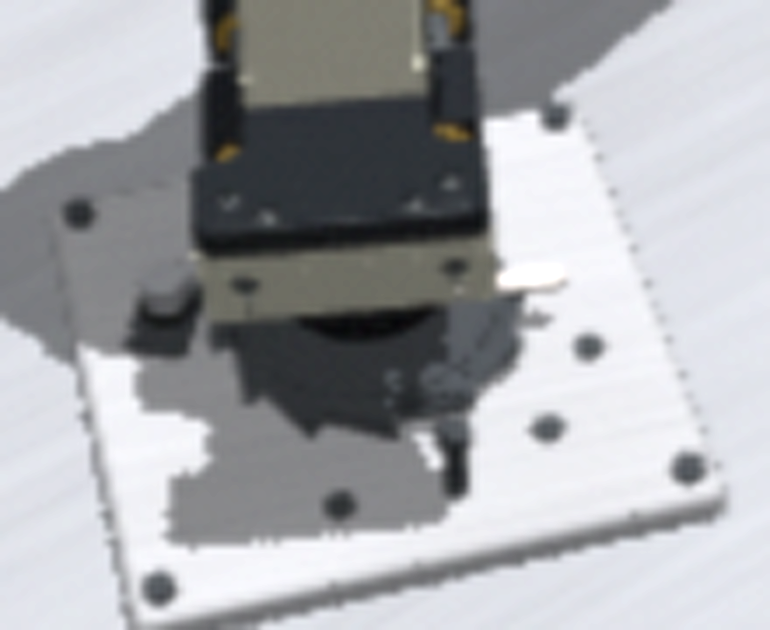

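```bash
python3 -m crank '[{"linear":[0,0,0],"rot":[0,0,-0.7],"hand":0},{"linear":[0,0,0],"rot":[0,0,-0.7],"hand":0},{"linear":[0,0,0],"rot":[0,0,-0.7],"hand":0},{"linear":[0,0,0],"rot":[0,0,-0.7],"hand":0},{"linear":[0,0,0],"rot":[0,0,-0.7],"hand":0},{"linear":[0,0,0],"rot":[0,0,-0.7],"hand":0},{"linear":[0,0,0],"rot":[0,0,-0.7],"hand":0},{"linear":[0,0,0],"rot":[0,0,-0.7],"hand":0},{"linear":[0,0,0],"rot":[0,0,-0.7],"hand":0},{"linear":[0,0,0],"rot":[0,0,-0.7],"hand":0}]'; python3 -c "
from h import *
st()
for n in('scene',):
    s=eyes.snapshot(n)
    crop(s,175,185,110,90,7,'pics/c_%s.png'%n)
"
```

```text
clock: 7.78
tool_pos: [0.5945, -0.0604, 0.0548]
orientation: [-62.2, 89.8, -37.1]
force: [0.7, -0.4, -1.1]
opening: 0.0159
t 7.775 tcp [ 0.5945 -0.0604  0.0548] down [ 0.003 -0.002 -1.   ] y-az 115.12 q [ 13.   22.6 -21.5   0.2 -45.9 -78.1] F [ 0.71 -0.45 -1.15] M [ 0.114 -0.318  0.474] op 0.0159
```

View pics/c_scene.png

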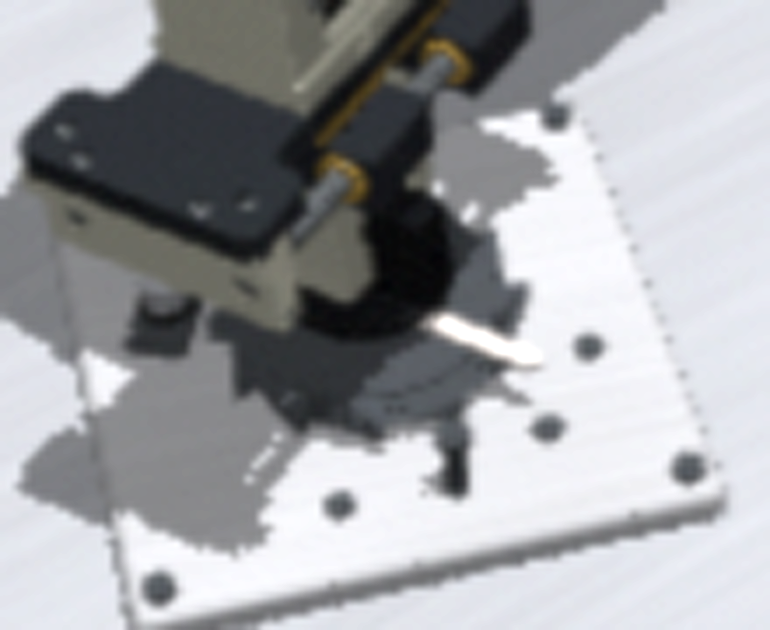

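The pointer is at crop (540,358), about 70° round, which agrees with the tool's turn.

```bash
python3 -m crank '[{"linear":[0,0,0],"rot":[0,0,-0.7],"hand":0},{"linear":[0,0,0],"rot":[0,0,-0.7],"hand":0},{"linear":[0,0,0],"rot":[0,0,-0.7],"hand":0},{"linear":[0,0,0],"rot":[0,0,-0.7],"hand":0},{"linear":[0,0,0],"rot":[0,0,-0.7],"hand":0},{"linear":[0,0,0],"rot":[0,0,-0.7],"hand":0},{"linear":[0,0,0],"rot":[0,0,-0.7],"hand":0},{"linear":[0,0,0],"rot":[0,0,-0.7],"hand":0},{"linear":[0,0,0],"rot":[0,0,-0.7],"hand":0},{"linear":[0,0,0],"rot":[0,0,-0.7],"hand":0}]'; python3 -c "
from h import *
st()
for n in('scene',):
    s=eyes.snapshot(n)
    crop(s,175,185,110,90,7,'pics/d_%s.png'%n)
st()
"
```

```text
clock: 9.07
tool_pos: [0.5945, -0.0607, 0.0548]
orientation: [-52.3, 89.8, -62.2]
force: [0.2, -0.8, -0.1]
opening: 0.0157
t 9.075 tcp [ 0.5945 -0.0607  0.0548] down [ 0.002 -0.004 -1.   ] y-az 80.16 q [  13.    22.6  -21.4    0.3  -45.9 -113.1] F [ 0.18 -0.85 -0.13] M [ 0.048 -0.31   0.169] op 0.0157
t 9.125 tcp [ 0.5945 -0.0607  0.0548] down [ 0.002 -0.003 -1.   ] y-az 79.99 q [  13.    22.6  -21.4    0.3  -45.9 -113.3] F [ 0.28 -0.67 -1.63] M [ 0.073 -0.382  0.156] op 0.016
```

View pics/d_scene.png

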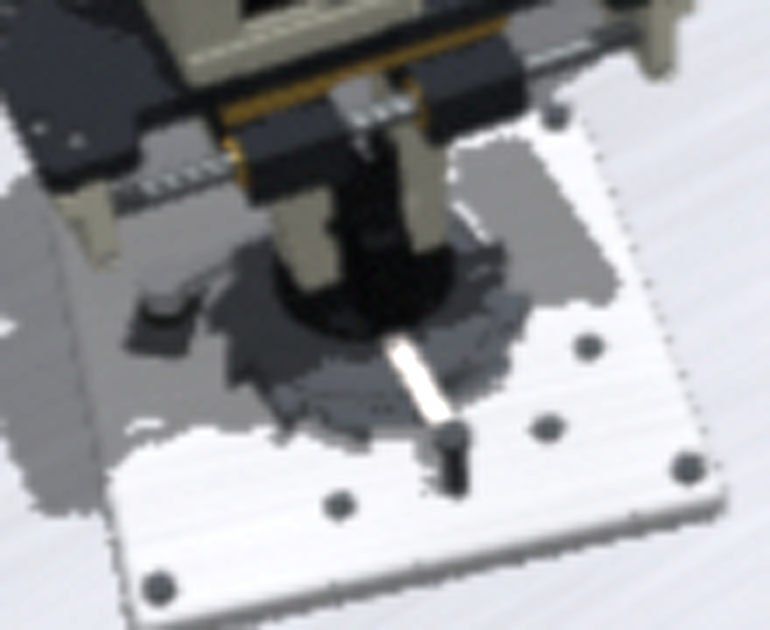

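```bash
for i in 1; do python3 -m crank '[{"linear":[0,0,0],"rot":[0,0,-0.7],"hand":0}]'; python3 -c "
from h import *
st()"; python3 -m crank '[{"linear":[0,0,0],"rot":[0,0,-0.7],"hand":0}]'; python3 -c "
from h import *
st()"; python3 -m crank '[{"linear":[0,0,0],"rot":[0,0,-0.7],"hand":0}]'; python3 -c "
from h import *
st()"; python3 -m crank '[{"linear":[0,0,0],"rot":[0,0,-0.4],"hand":0},{"linear":[0,0,0],"rot":[0,0,0],"hand":0}]'; python3 -c "
from h import *
st()"; done
```

```text
clock: 9.25
tool_pos: [0.5945, -0.0607, 0.0548]
orientation: [-51.9, 89.8, -65.3]
force: [0.5, -1.1, -0.5]
opening: 0.0156
t 9.25 tcp [ 0.5945 -0.0607  0.0548] down [ 0.002 -0.004 -1.   ] y-az 76.58 q [  13.    22.6  -21.4    0.3  -45.9 -116.7] F [ 0.51 -1.13 -0.5 ] M [-0.03  -0.395  0.267] op 0.0156
clock: 9.38
tool_pos: [0.5945, -0.0608, 0.0547]
orientation: [-51.0, 89.8, -67.9]
force: [-0.5, -1.4, 0.1]
opening: 0.0159
t 9.375 tcp [ 0.5945 -0.0608  0.0547] down [ 0.001 -0.004 -1.   ] y-az 73.13 q [  13.    22.6  -21.4    0.3  -45.9 -120.1] F [-0.48 -1.43  0.07] M [ 0.07  -0.363  0.23 ] op 0.0159
clock: 9.5
tool_pos: [0.5945, -0.0608, 0.0548]
orientation: [-49.5, 89.8, -69.9]
force: [0.9, -0.4, -0.3]
opening: 0.0159
t 9.5 tcp [ 0.5945 -0.0608  0.0548] down [ 0.001 -0.004 -1.   ] y-az 69.68 q [  13.    22.6  -21.4    0.3  -46.  -123.6] F [ 0.92 -0.39 -0.34] M [ 0.087 -0.373  0.252] op 0.0159
clock: 9.75
tool_pos: [0.5945, -0.0608, 0.0548]
orientation: [-48.2, 89.8, -70.3]
force: [0.5, -0.3, -1.1]
opening: 0.0161
t 9.75 tcp [ 0.5945 -0.0608  0.0548] down [ 0.001 -0.004 -1.   ] y-az 67.81 q [  13.    22.6  -21.4    0.3  -46.  -125.4] F [ 0.54 -0.3  -1.07] M [ 0.158 -0.41   0.187] op 0.0161
```

```bash
P='from h import *
st()'
python3 -m crank '[{"linear":[0,0,0],"rot":[0,0,0.1],"hand":0}]'>/dev/null; python3 -c "$P"
python3 -m crank '[{"linear":[0,0,0],"rot":[0,0,0.1],"hand":0}]'>/dev/null; python3 -c "$P"
python3 -m crank '[{"linear":[0,0,0],"rot":[0,0,0.1],"hand":0}]'>/dev/null; python3 -c "$P"
python3 -m crank '[{"linear":[0,0,0],"rot":[0,0,0.1],"hand":0}]'>/dev/null; python3 -c "$P"
```

```text
t 9.875 tcp [ 0.5945 -0.0608  0.0547] down [ 0.001 -0.004 -1.   ] y-az 68.41 q [  13.    22.6  -21.4    0.3  -46.  -124.8] F [ 0.37 -0.45 -0.4 ] M [ 0.078 -0.331  0.118] op 0.016
t 10.0 tcp [ 0.5945 -0.0608  0.0547] down [ 0.001 -0.004 -1.   ] y-az 69.0 q [  13.    22.6  -21.4    0.3  -46.  -124.2] F [ 0.35 -0.12 -0.21] M [ 0.114 -0.392  0.092] op 0.0156
t 10.125 tcp [ 0.5946 -0.0608  0.0548] down [ 0.002 -0.004 -1.   ] y-az 69.56 q [  13.    22.6  -21.4    0.3  -45.9 -123.7] F [ 1.31 -0.64  0.25] M [ 0.134 -0.383  0.141] op 0.0156
t 10.25 tcp [ 0.5945 -0.0608  0.0548] down [ 0.002 -0.004 -1.   ] y-az 70.11 q [  13.    22.6  -21.4    0.3  -45.9 -123.1] F [ 0.52 -0.25 -1.06] M [ 0.094 -0.326  0.216] op 0.0156
```

```bash
P='from h import *
st()'
python3 -m crank '[{"linear":[0,0,0],"rot":[0,0,0.05],"hand":0},{"linear":[0,0,0],"rot":[0,0,0.05],"hand":0}]'>/dev/null; python3 -c "$P"
python3 -m crank '[{"linear":[0,0,0],"rot":[0,0,0.05],"hand":0},{"linear":[0,0,0],"rot":[0,0,0.05],"hand":0}]'>/dev/null; python3 -c "$P"
python3 -m crank '[{"linear":[0,0,0],"rot":[0,0,0.05],"hand":0},{"linear":[0,0,0],"rot":[0,0,0.05],"hand":0}]'>/dev/null; python3 -c "$P"
```

```text
t 10.5 tcp [ 0.5945 -0.0608  0.0548] down [ 0.002 -0.004 -1.   ] y-az 70.66 q [  13.    22.6  -21.4    0.3  -45.9 -122.6] F [ 0.15  0.28 -0.61] M [ 0.101 -0.323  0.133] op 0.016
t 10.75 tcp [ 0.5945 -0.0608  0.0547] down [ 0.002 -0.004 -1.   ] y-az 71.19 q [  13.    22.6  -21.4    0.3  -45.9 -122. ] F [-0.28 -0.85 -0.78] M [ 0.084 -0.355  0.164] op 0.0157
t 11.0 tcp [ 0.5945 -0.0608  0.0548] down [ 0.002 -0.003 -1.   ] y-az 71.73 q [  13.    22.6  -21.4    0.3  -45.9 -121.5] F [-0.36 -1.02 -0.16] M [ 0.153 -0.351  0.171] op 0.0159
```

```bash
P='from h import *
st()'
python3 -m crank '[{"linear":[0,0,0],"rot":[0,0,0.06],"hand":0},{"linear":[0,0,0],"rot":[0,0,0.06],"hand":0},{"linear":[0,0,0],"rot":[0,0,0.06],"hand":0}]'>/dev/null; python3 -c "$P"
python3 -m crank '[{"linear":[0,0,0],"rot":[0,0,0.06],"hand":0},{"linear":[0,0,0],"rot":[0,0,0.06],"hand":0},{"linear":[0,0,0],"rot":[0,0,0.06],"hand":0}]'>/dev/null; python3 -c "$P"
python3 -m crank '[{"linear":[0,0,0],"rot":[0,0,0.06],"hand":0},{"linear":[0,0,0],"rot":[0,0,0.06],"hand":0},{"linear":[0,0,0],"rot":[0,0,0.06],"hand":0}]'>/dev/null; python3 -c "$P"
```

```text
t 11.375 tcp [ 0.5945 -0.0608  0.0548] down [ 0.002 -0.003 -1.   ] y-az 72.69 q [  13.    22.6  -21.4    0.3  -45.9 -120.5] F [-0.36 -0.99 -0.23] M [ 0.17  -0.359  0.111] op 0.0154
t 11.75 tcp [ 0.5945 -0.0608  0.0548] down [ 0.002 -0.003 -1.   ] y-az 73.66 q [  13.    22.6  -21.4    0.3  -45.9 -119.6] F [ 0.01  0.39 -0.75] M [ 0.115 -0.37   0.114] op 0.0154
t 12.125 tcp [ 0.5945 -0.0608  0.0548] down [ 0.002 -0.003 -1.   ] y-az 74.62 q [  13.    22.6  -21.4    0.3  -45.9 -118.6] F [ 0.16 -1.31 -0.03] M [ 0.123 -0.361  0.148] op 0.016
```

```bash
P='from h import *
st()'
python3 -m crank '[{"linear":[0,0,0],"rot":[0,0,0.06],"hand":0},{"linear":[0,0,0],"rot":[0,0,0.06],"hand":0},{"linear":[0,0,0],"rot":[0,0,0.06],"hand":0}]'>/dev/null; python3 -c "$P"
python3 -m crank '[{"linear":[0,0,0],"rot":[0,0,0.06],"hand":0},{"linear":[0,0,0],"rot":[0,0,0.06],"hand":0},{"linear":[0,0,0],"rot":[0,0,0.06],"hand":0}]'>/dev/null; python3 -c "$P"
python3 -m crank '[{"linear":[0,0,0],"rot":[0,0,0.06],"hand":0},{"linear":[0,0,0],"rot":[0,0,0.06],"hand":0},{"linear":[0,0,0],"rot":[0,0,0.06],"hand":0}]'>/dev/null; python3 -c "$P"
```

```text
t 12.5 tcp [ 0.5945 -0.0607  0.0548] down [ 0.002 -0.003 -1.   ] y-az 75.58 q [  13.    22.6  -21.4    0.3  -45.9 -117.6] F [-0.1  -1.02 -0.31] M [ 0.164 -0.37   0.12 ] op 0.0159
t 12.875 tcp [ 0.5945 -0.0608  0.0548] down [ 0.002 -0.003 -1.   ] y-az 76.54 q [  13.    22.6  -21.4    0.3  -45.9 -116.7] F [ 0.55 -1.31 -0.69] M [ 0.162 -0.349  0.088] op 0.0155
t 13.25 tcp [ 0.5945 -0.0607  0.0548] down [ 0.002 -0.003 -1.   ] y-az 77.51 q [  13.    22.6  -21.4    0.3  -45.9 -115.7] F [-0.23 -0.45 -0.88] M [ 0.138 -0.358  0.092] op 0.0155
```

Still free, now at about 107.5°. Two rows per reading from here.

```bash
P='from h import *
st()'
python3 -m crank '[{"linear":[0,0,0],"rot":[0,0,0.05],"hand":0},{"linear":[0,0,0],"rot":[0,0,0.05],"hand":0}]'>/dev/null; python3 -c "$P"
python3 -m crank '[{"linear":[0,0,0],"rot":[0,0,0.05],"hand":0},{"linear":[0,0,0],"rot":[0,0,0.05],"hand":0}]'>/dev/null; python3 -c "$P"
python3 -m crank '[{"linear":[0,0,0],"rot":[0,0,0.05],"hand":0},{"linear":[0,0,0],"rot":[0,0,0.05],"hand":0}]'>/dev/null; python3 -c "$P"
```

```text
t 13.5 tcp [ 0.5945 -0.0607  0.0548] down [ 0.002 -0.003 -1.   ] y-az 78.05 q [  13.    22.6  -21.4    0.3  -45.9 -115.2] F [ 0.21  0.3  -0.19] M [ 0.181 -0.299  0.087] op 0.0155
t 13.75 tcp [ 0.5945 -0.0607  0.0547] down [ 0.002 -0.003 -1.   ] y-az 78.58 q [  13.    22.6  -21.4    0.3  -45.9 -114.6] F [ 0.62 -0.09 -0.13] M [ 0.184 -0.408  0.16 ] op 0.016
t 14.0 tcp [ 0.5945 -0.0607  0.0547] down [ 0.002 -0.003 -1.   ] y-az 79.12 q [  13.    22.6  -21.4    0.3  -45.9 -114.1] F [ 0.35 -0.42 -1.01] M [ 0.175 -0.385  0.198] op 0.0158
```

```bash
P='from h import *
st()'
python3 -m crank '[{"linear":[0,0,0],"rot":[0,0,0.05],"hand":0}]'>/dev/null; python3 -c "$P"
python3 -m crank '[{"linear":[0,0,0],"rot":[0,0,0.05],"hand":0}]'>/dev/null; python3 -c "$P"
python3 -m crank '[{"linear":[0,0,0],"rot":[0,0,0.05],"hand":0}]'>/dev/null; python3 -c "$P"
python3 -m crank '[{"linear":[0,0,0],"rot":[0,0,0.05],"hand":0}]'>/dev/null; python3 -c "$P"
```

```text
t 14.125 tcp [ 0.5945 -0.0607  0.0547] down [ 0.002 -0.003 -1.   ] y-az 79.39 q [  13.    22.6  -21.4    0.3  -45.9 -113.8] F [-0.07 -0.37 -0.29] M [ 0.19  -0.318  0.127] op 0.0158
t 14.25 tcp [ 0.5945 -0.0607  0.0548] down [ 0.002 -0.003 -1.   ] y-az 79.65 q [  13.    22.6  -21.4    0.3  -45.9 -113.6] F [0.18 0.9  0.35] M [ 0.177 -0.346  0.083] op 0.0159
t 14.375 tcp [ 0.5945 -0.0607  0.0548] down [ 0.002 -0.003 -1.   ] y-az 79.92 q [  13.    22.6  -21.4    0.3  -45.9 -113.3] F [ 0.87 -0.7  -1.21] M [ 0.182 -0.347  0.1  ] op 0.0159
t 14.5 tcp [ 0.5945 -0.0607  0.0547] down [ 0.002 -0.003 -1.   ] y-az 80.19 q [  13.    22.6  -21.4    0.3  -45.9 -113. ] F [ 0.51 -0.02 -0.33] M [ 0.158 -0.373  0.103] op 0.0165
```

```bash
P='from h import *
st()'
python3 -m crank '[{"linear":[0,0,0],"rot":[0,0,0.05],"hand":0}]'>/dev/null; python3 -c "$P"
python3 -m crank '[{"linear":[0,0,0],"rot":[0,0,0.05],"hand":0}]'>/dev/null; python3 -c "$P"
python3 -m crank '[{"linear":[0,0,0],"rot":[0,0,0.05],"hand":0}]'>/dev/null; python3 -c "$P"
python3 -m crank '[{"linear":[0,0,0],"rot":[0,0,0.05],"hand":0}]'>/dev/null; python3 -c "$P"
```

```text
t 14.625 tcp [ 0.5946 -0.0607  0.0548] down [ 0.002 -0.003 -1.   ] y-az 80.46 q [  13.    22.6  -21.4    0.3  -45.9 -112.8] F [ 0.11 -0.63 -0.68] M [ 0.143 -0.322  0.096] op 0.0156
t 14.75 tcp [ 0.5945 -0.0607  0.0547] down [ 0.002 -0.003 -1.   ] y-az 80.72 q [  13.    22.6  -21.4    0.3  -45.9 -112.5] F [ 0.08  0.75 -0.77] M [ 0.206 -0.412  0.118] op 0.0155
t 14.875 tcp [ 0.5945 -0.0607  0.0548] down [ 0.002 -0.003 -1.   ] y-az 80.99 q [  13.    22.6  -21.4    0.3  -45.9 -112.2] F [ 0.39 -0.7  -0.58] M [ 0.16  -0.338  0.093] op 0.016
t 15.0 tcp [ 0.5945 -0.0607  0.0548] down [ 0.002 -0.003 -1.   ] y-az 81.26 q [  13.    22.6  -21.4    0.3  -45.9 -112. ] F [-0.44 -0.73 -1.01] M [ 0.201 -0.317  0.138] op 0.0156
```

```bash
P='from h import *
st()'
python3 -m crank '[{"linear":[0,0,0],"rot":[0,0,0.05],"hand":0}]'>/dev/null; python3 -c "$P"
python3 -m crank '[{"linear":[0,0,0],"rot":[0,0,0.05],"hand":0}]'>/dev/null; python3 -c "$P"
python3 -m crank '[{"linear":[0,0,0],"rot":[0,0,0.05],"hand":0}]'>/dev/null; python3 -c "$P"
python3 -m crank '[{"linear":[0,0,0],"rot":[0,0,0.05],"hand":0}]'>/dev/null; python3 -c "$P"
```

```text
t 15.125 tcp [ 0.5946 -0.0607  0.0548] down [ 0.002 -0.003 -1.   ] y-az 81.53 q [  13.    22.6  -21.4    0.3  -45.9 -111.7] F [ 1.04 -0.62 -0.58] M [ 0.199 -0.347  0.115] op 0.0157
t 15.25 tcp [ 0.5945 -0.0607  0.0548] down [ 0.002 -0.003 -1.   ] y-az 81.8 q [  13.    22.6  -21.4    0.3  -45.9 -111.4] F [ 1.06 -0.03 -0.97] M [ 0.214 -0.366  0.057] op 0.0159
t 15.375 tcp [ 0.5945 -0.0607  0.0548] down [ 0.002 -0.003 -1.   ] y-az 82.06 q [  13.    22.6  -21.4    0.3  -45.9 -111.2] F [ 0.52 -0.06 -0.73] M [ 0.273 -0.358  0.149] op 0.0157
t 15.5 tcp [ 0.5945 -0.0607  0.0548] down [ 0.002 -0.003 -1.   ] y-az 82.33 q [  13.    22.6  -21.4    0.3  -45.9 -110.9] F [ 0.72 -0.28 -1.12] M [ 0.226 -0.268  0.057] op 0.0161
```

```bash
P='from h import *
st()'
python3 -m crank '[{"linear":[0,0,0],"rot":[0,0,0.05],"hand":0}]'>/dev/null; python3 -c "$P"
python3 -m crank '[{"linear":[0,0,0],"rot":[0,0,0.05],"hand":0}]'>/dev/null; python3 -c "$P"
python3 -m crank '[{"linear":[0,0,0],"rot":[0,0,0.05],"hand":0}]'>/dev/null; python3 -c "$P"
```

```text
t 15.625 tcp [ 0.5945 -0.0606  0.0548] down [ 0.002 -0.003 -1.   ] y-az 82.59 q [  13.    22.6  -21.4    0.3  -45.9 -110.6] F [ 0.35 -0.38 -0.05] M [ 0.234 -0.377  0.056] op 0.0156
t 15.75 tcp [ 0.5945 -0.0607  0.0548] down [ 0.002 -0.003 -1.   ] y-az 82.85 q [  13.    22.6  -21.4    0.3  -45.9 -110.4] F [ 0.76 -0.67 -0.62] M [ 0.232 -0.378  0.017] op 0.0156
t 15.875 tcp [ 0.5945 -0.0606  0.0547] down [ 0.002 -0.003 -1.   ] y-az 83.11 q [  13.    22.6  -21.4    0.3  -45.9 -110.1] F [ 0.41 -0.18 -0.74] M [ 0.25  -0.317 -0.056] op 0.0158
```

Contact: the moment fell from about 0.11 to −0.05 N m. I'll average a few readings before going further.

Run:
```python
from h import *
m=[]
for i in range(6):
    s=eyes.snapshot("scene"); m.append(monitor.get_obs()["moment"])
print(np.array(m).round(3)); print(np.mean(m,0))
crop(s,175,185,110,90,7,'pics/e_scene.png'); st()
```

```text
[[ 0.288 -0.362 -0.061]
 [ 0.207 -0.334 -0.076]
 [ 0.223 -0.313 -0.068]
 [ 0.242 -0.341 -0.067]
 [ 0.253 -0.285 -0.064]
 [ 0.257 -0.338 -0.047]]
[ 0.24483342 -0.32897489 -0.06391791]
t 16.175 tcp [ 0.5946 -0.0607  0.0548] down [ 0.002 -0.003 -1.   ] y-az 83.1 q [  13.    22.6  -21.4    0.3  -45.9 -110.1] F [ 0.31  0.15 -0.5 ] M [ 0.257 -0.338 -0.047] op 0.0157
```

View pics/e_scene.png

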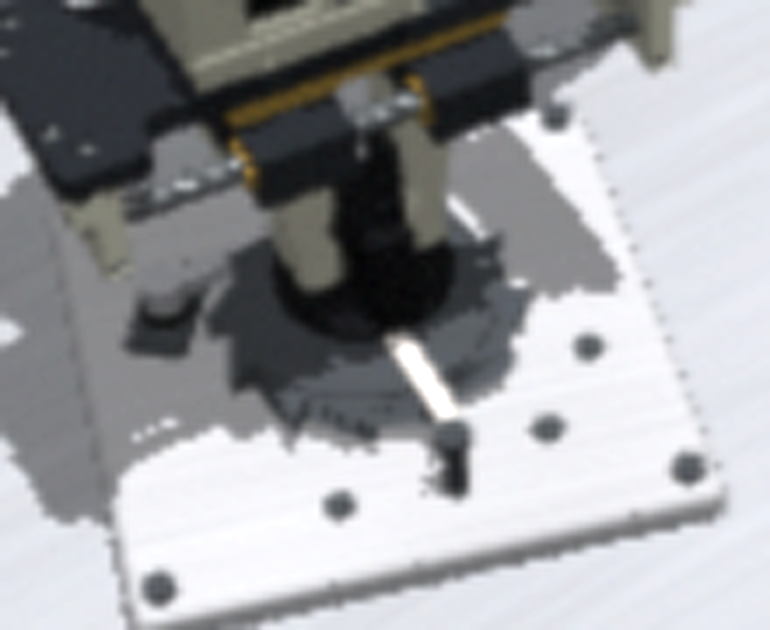

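The pointer at crop (447,415) stands at the pin head (453,437). The moment is now steady at −0.06 N m, so the pawl has the load with only a slight extra push. I can let go.

```bash
python3 -m crank '[{"linear":[0,0,0],"rot":[0,0,0],"hand":0},{"linear":[0,0,0],"rot":[0,0,0],"hand":0.25},{"linear":[0,0,0],"rot":[0,0,0],"hand":0.4},{"linear":[0,0,0],"rot":[0,0,0],"hand":0.5},{"linear":[0,0,0],"rot":[0,0,0],"hand":0.6},{"linear":[0,0,0],"rot":[0,0,0],"hand":0.6},{"linear":[0,0,0],"rot":[0,0,0],"hand":0.6}]'
python3 - <<'E'
from h import *
s=eyes.snapshot("scene")
crop(s,175,185,110,90,7,'pics/f_scene.png'); st()
E
```

```text
clock: 17.05
tool_pos: [0.5942, -0.0608, 0.0548]
orientation: [-56.3, 89.8, -63.1]
force: [0.1, 0.1, -0.8]
opening: 0.0522
t 17.1 tcp [ 0.5942 -0.0608  0.0548] down [ 0.002 -0.003 -1.   ] y-az 83.12 q [  13.    22.6  -21.5    0.3  -45.9 -110.1] F [ 0.16  0.19 -0.46] M [-0.024 -0.154  0.026] op 0.0526
```

View pics/f_scene.png

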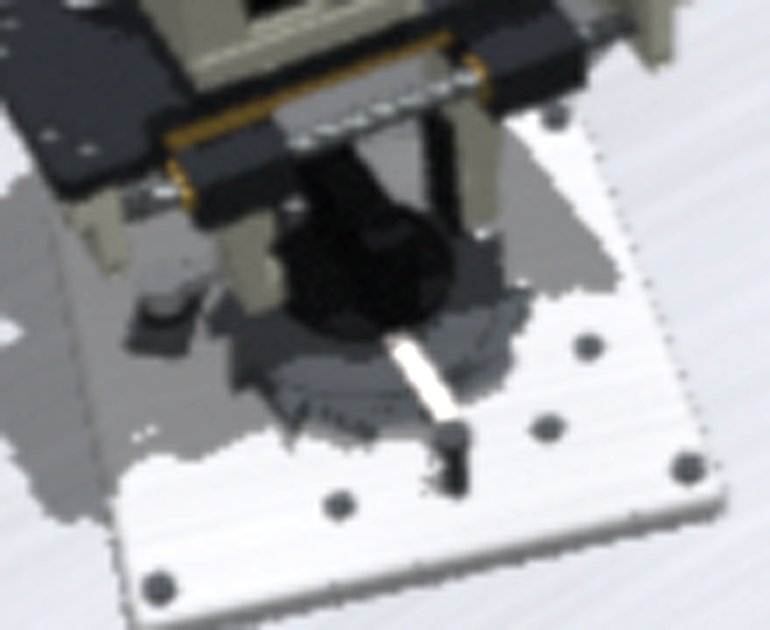

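The fingers are open and clear of the bar, and the pointer stayed at crop (447,415). I'll raise the arm, then back it off so the top camera can see.

```bash
python3 -m crank '[{"linear":[0,0,0.4],"rot":[0,0,0],"hand":0.6},{"linear":[0,0,0.8],"rot":[0,0,0],"hand":0.6},{"linear":[0,0,0.9],"rot":[0,0,0],"hand":0.6},{"linear":[-0.3,0.8,0.3],"rot":[0,0,0],"hand":0.6},{"linear":[-0.3,0.9,0],"rot":[0,0,0],"hand":0.6},{"linear":[-0.3,0.9,0],"rot":[0,0,0],"hand":0.6},{"linear":[-0.3,0.9,0],"rot":[0,0,0],"hand":0.6},{"linear":[-0.3,0.9,0],"rot":[0,0,0],"hand":0.6},{"linear":[-0.3,0.9,0],"rot":[0,0,0],"hand":0.6},{"linear":[-0.3,0.9,0],"rot":[0,0,0],"hand":0.6},{"linear":[0,0,0],"rot":[0,0,0],"hand":0.6},{"linear":[0,0,0],"rot":[0,0,0],"hand":0.6}]'
python3 - <<'E'
from h import *
s=eyes.snapshot("top");crop(s,255,165,115,110,6,"pics/g_top.png")
cv2.imwrite("pics/g_full.png",s["image"][:,:,::-1]); st()
E
```

```text
clock: 18.6
tool_pos: [0.4617, 0.3217, 0.2041]
orientation: [-1.7, 89.8, -8.7]
force: [0.6, -0.0, 0.1]
opening: 0.0522
t 18.65 tcp [0.462  0.3215 0.2042] down [ 0.003 -0.    -1.   ] y-az 82.97 q [  54.9   10.9  -15.8    0.2  -63.3 -152. ] F [0.14 0.49 0.22] M [ 0.    -0.174 -0.012] op 0.0524
```

View pics/g_top.png

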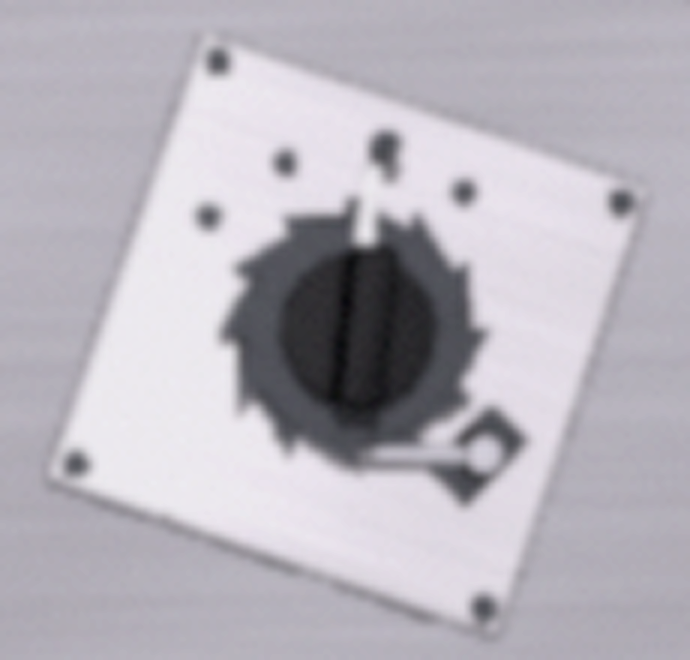

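View pics/g_full.png

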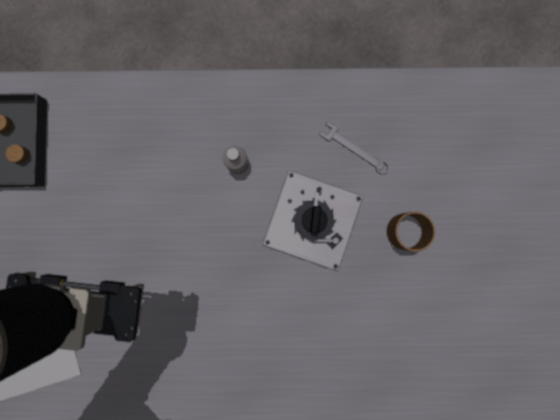

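Run:
```python
from h import *
s=dict(np.load("t.npz"))
T=lambda x,y,z:ray(s,255+(x-2.5)/6,165+(y-2.5)/6,z)
c=np.array([.5923,-.06]);p=T(384,143,.041)[:2]
for y in(166,170):
  q=T(373,y,.035)[:2];print(np.linalg.norm(p-q),np.linalg.norm(q-c),np.degrees(np.arctan2(*(q-c)[::-1])))
print(np.linalg.norm(T(364,457,.033)[:2]-c))
```

```text
0.008466953398845211 0.060783215566753694 -7.298064291276605
0.009833346570172641 0.05932283102296833 -7.452876853261272
0.04583516809075715
```

The pointer tip is 8–10 mm from the pin, and the pawl nose measures about 46 mm from the axis, so it is dropped in. The loose things have not moved. Handing in.

```bash
python3 -c "
from plant import ticket
print(ticket.close_job())"
```

```text
the job is handed in; nothing more can be done
None
```

I wound the knob clockwise in one grip, past the 105° place where the tall pin stands, to about 117°. Then I eased it back in steps of about 0.3° until the pawl took the load at about 102°. There the moment fell from +0.11 to a steady −0.06 N m, which I put at about 0.21 N m on the pawl against the 0.36 limit. I opened the fingers slowly, lifted clear and handed in at about 18.7 s.

**Last checks, from the top camera after release:**
- **Pointer:** the tip is 8–10 mm from the pin, about 2–3° short of dead in line. It did not visibly move when I let go.
- **Pawl:** the nose measures about 46 mm from the axis. That is just inside the 46.5 mm limit and within the ~2 mm calibration error, so the picture alone does not prove it is in the tooth. The drop in moment and the wheel standing still after release support it.
- **Loose things:** the bottle, core and spanner look unmoved. I checked them by eye in the last picture and did not measure them.

I had no direct reading of wheel speed or pawl force, so those limits rest on the slow steps and the wrist moment. Nothing failed along the way. Handing in gave no verdict.

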